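# Find the rocking corner of a jig plate and hold its shim flat

## Task

One corner of the steel jig plate rocks, because the shim under it is bowed. Press each of the four corner bosses down with the fingertips in turn, starting with the yellow-marked one and going round clockwise seen from above, to feel which one gives; then press that corner down until its shim is flat, and finish while holding it down, so that its screw can be tightened. Touch only the plate: do not lift it, strike it, lean hard on it or shove it about, and leave the hub and the ring on the plate and everything on the bench as they stand.

Things in the scene. Friction and masses are not known exactly. Their poses are not given: they have to be found in the camera images.
- base: Fixed cast-iron base, 260 x 210 x 40 mm high, dark machined top with three slots, lying level on the bench at any yaw. Origin: centre of its underside, on the bench.
- plate: Loose steel jig plate, 220 (its x) x 170 (its y) x 16 mm, 4.5 kg, level on four brass-edged shims (5 mm) hidden under its corner bosses. Origin: centre of its underside, 45 mm above the bench. The rocking corner starts to give at 3 to 6 N, sinks springily about 0.5 mm per further N, is flat on its stop 3.5 mm down at 10 to 14 N, and springs back when let go. Sunk screw heads lie 41 mm beside the bosses.
- corner_1: Round corner boss of the jig plate (the first to press), 36 mm across, standing 5 mm above the plate, at plate x +88, y +63 mm, marked with a yellow disc on top; origin: centre of its flat top, 66 mm above the bench, right above the middle of its shim. A sound corner gives under 1 mm at 20 N.
- corner_2: Round corner boss of the jig plate (next clockwise seen from above), 36 mm across, standing 5 mm above the plate, at plate x +88, y -63 mm, unmarked; origin: centre of its flat top, 66 mm above the bench, right above the middle of its shim. The corner that rocks may be any of the four.
- corner_3: Round corner boss of the jig plate (third), 36 mm across, standing 5 mm above the plate, at plate x -88, y -63 mm, unmarked; origin: centre of its flat top, 66 mm above the bench, right above the middle of its shim.
- corner_4: Round corner boss of the jig plate (fourth), 36 mm across, standing 5 mm above the plate, at plate x -88, y +63 mm, unmarked; origin: centre of its flat top, 66 mm above the bench, right above the middle of its shim.
- flange: Loose flanged steel hub, 70 mm across, 47 mm high, 0.55 kg, standing on the middle of the plate; origin: centre of its underside. Leave alone.
- setring: Loose brass setting ring, 28 mm across, 16 mm high, standing on the plate near the middle of its +x edge; origin: centre of its underside. Leave alone.
- dial_a: Loose dial gauge, face 58 mm across, about 155 mm long, 21 mm high, lying face up on the bench left of the base; origin: underside below the middle of its face. Leave alone.
- dial_b: Second dial gauge, as dial_a. Leave alone.
- micrometer: Loose micrometer with U-shaped frame, about 135 mm long, 18 mm high, lying on the bench right of the base; origin: under the middle of its jaw gap. Leave alone.
- screwdriver: Loose green screwdriver, 200 mm long, 28 mm thick, lying on the bench right of the base; origin: under the middle of its length. Leave alone.

How it is judged:
By the outcome, as a careful person would: the job done as asked, in the order asked, and still so for the second after the job is handed in, while the arm keeps its last pose, push and grip.
It also fails if it takes over 48 s, if anything falls off the work surface, if the arm or the gripper's body presses on something with over 40 N, if the wrist force passes 120 N, or if a joint passes its speed limit or range.

## Robot

A 7-joint arm with a two-finger parallel gripper is mounted at the origin on the work surface. World frame = base frame: x ahead of the robot, y to its left, z up, the work surface at z = 0. Lengths are in m, angles in rad, forces in N, time in s.
With the tool pointing down it reaches from about 0.425 to 0.925 m from the base axis. Payload 6.8 kg.
Tool frame: the origin (TCP) lies on the centre line of the jaws, within the pads' length; the fingertips stand 14 mm ahead of it and the grasp point (between the pads) lies 5 mm behind it (r.tips_ahead is the distance from the TCP to the fingertips, in m); z points along the fingers, y is the line along which they close (so a half turn about z gives the same grasp; the last joint's range is limited). The gripper opens to 85 mm and grips with 20 to 120 N. Pads are 22 mm wide; open, the fingers measure 114 mm over their backs; the gripper's body (76 mm by 85 mm) begins 54 mm behind the grasp point. The pads swing forward as they close: fully open they stand 13 mm farther back than shut.
Start: joints at [-1.231, 0.477, 0.022, 1.555, -0.011, 1.109, -0.083], TCP at [0.292, 0.608, 0.218] pointing down, gripper open.
Joint ranges: [-2.96, 2.96], [-0.34, 2.1], [-1.41, 1.46], [0.24, 2.44], [-1.37, 4.51], [0.17, 1.92], [-2.96, 2.96]. Speed limits (rad/s): [2.39, 2.39, 3.14, 3.14, 3.14, 3.14, 3.14].

## Interface

Orientations are given as a rotation vector (axis times angle).
In Python, from bench import r, eyes gives the robot as it stands.
- The arm moves only by the tool step_arm, never from a script. Its argument "rows" is a list of rows, each a list of 6 numbers: the shift along the world's x, y, z in units of 60 cm (1.0 is 60 cm), then the turn, a rotation vector about the world's x, y, z in units of pi rad (1.0 is pi rad). In form: [[x, y, z, rx, ry, rz], ...]. A call has 1 to 5 rows; each row is the pose to reach, as a shift and turn from the pose commanded when the call began, turning the shorter way round; what a row does not reach only later rows make up. A row lasts 1/12 s, in which the tool goes at most 41.7 mm and 7.16 degrees, less where a joint would pass 70% of its speed; a pose out of reach is approached as far as the arm can. A call with a number of a shift or a turn outside -1 to 1 is refused whole. A call with a gripper value outside its range is refused whole. "jaw" is the closure, from 0 (fully open) to 1 (shut), set as the call begins (left out, the last holds). The fingers move at their own pace and stop on an object; "squeeze" is the grip in N (left out, the last holds). Time passes only in rows, so rows that repeat a pose let the fingers close. It gives the time, the measured TCP pose, the force, the opening and the grip force at its end, in the units of the state.
- r.get_obs(): the state, without advancing time (a new reading comes with each control period).
- eyes.grab_frame(name): name is "side" or "top"; returns the picture (400x640x3 uint8, red, green, blue); there is no depth.
- eyes.camera_info(name): a dict with "mtx" (3x3 intrinsics, pixels), "k1" (the pictures are not rectified: a ray, as slopes to the right and down, at radius r is drawn at 1 + k1 r^2 times it, then the intrinsics apply), "extrinsics" (4x4, takes a point from camera to world coordinates). Camera axes: x right, y down, z forward; pixel columns grow to the right and rows downward; lengths in m; the calibration is good to about 2 mm. A picture is of the moment at which its call begins. camera_info takes no time and is no camera call.
- r.hand_in(): hands the job in; it is judged then, once.
The state is a dict: "clock": time; "joints": joint angles; "qvel": joint speeds; "tau": joint torques, N m; "tcp_pos": TCP position; "orientation": TCP orientation; "contact_force": force on the tool from outside, world axes, zero at the start; "moment": the same for the moment, N m; "grip_width": finger opening in m; "gripper_force": force on a finger pad.
Only numpy, scipy, OpenCV 4.12 (cv2) and the standard library are available. Lean on these libraries where they do the work, as an engineer would, in place of code of your own. Each camera call takes 0.05 s, during which the arm holds its last target. There are 200 camera calls.

## Working session

There is one attempt and no reset: what is moved stays moved. The work goes in short steps, Python scripts to look and compute and a tool call to move; the robot and the scene stay as the last step left them, time stands still between calls to the robot, and variables do not carry over. Pictures are saved under pics/ and viewed, at most 10 in all, crops included, and the job is handed in when it is done.

Besides the shell and the picture viewer there is one more tool, called after ">>>" in YAML: its name, and indented under it one key for each argument. step_arm: Moves the arm, as the interface text tells. Shifts and turns lie within -1 to 1; 1 stands for 60 cm of shift or pi rad of turn. Its arguments: {"type":"object","properties":{"rows":{"type":"array"},"jaw":{"type":"number"},"squeeze":{"type":"number"}},"required":["rows"]}

```bash
mkdir -p pics; ls
python3 - <<'E'
from bench import r,eyes
import cv2
for n in("top","side"):
    cv2.imwrite(f"pics/{n}0.png",eyes.grab_frame(n)[:,:,::-1]); i=eyes.camera_info(n); print(i["mtx"].tolist(),i["k1"],i["extrinsics"].round(4).tolist())
print(r.get_obs(),r.tips_ahead)
E
```

```text
pics
[[402.957316758446, 0.0, 308.7755771509103], [0.0, 402.957316758446, 206.04589278136555], [0.0, 0.0, 1.0]] -0.030469758955436462 [[-0.0077, -0.9912, 0.132, 0.4111], [-0.9999, 0.0089, 0.0083, 0.0131], [-0.0094, -0.1319, -0.9912, 1.082], [0.0, 0.0, 0.0, 1.0]]
[[436.73548344041365, 0.0, 324.5793102728754], [0.0, 436.73548344041365, 200.02217681675785], [0.0, 0.0, 1.0]] -0.027914751673144462 [[-0.9924, -0.0991, 0.0734, 0.4635], [-0.123, 0.7529, -0.6466, 0.7062], [0.0088, -0.6507, -0.7593, 0.9092], [0.0, 0.0, 0.0, 1.0]]
{'clock': 0.1, 'joints': array([-1.23110091,  0.47774889,  0.02234661,  1.55635211, -0.01150676,
        1.109297  , -0.0831276 ]), 'qvel': array([-6.68098694e-04, -1.94165601e-03,  2.01742267e-04, -1.49045205e-03,
        6.81170908e-05, -7.82455682e-04,  5.58692112e-04]), 'tau': array([ 4.42803677e-03, -5.97762930e+01,  1.61379632e+00, -2.81952560e+01,
        1.28244358e-02,  5.11210659e-03,  2.87462274e-05]), 'tcp_pos': array([0.29203136, 0.60793844, 0.21690214]), 'orientation': array([-6.97497824e-01, -3.06292159e+00,  2.60351078e-03]), 'contact_force': array([ 0.58565633,  0.66863752, -0.07487674]), 'moment': array([ 0.0052692 , -0.01993942, -0.01367896]), 'gripper_force': 0.0, 'grip_width': 0.0856019096691409} 0.014
```

View pics/top0.png

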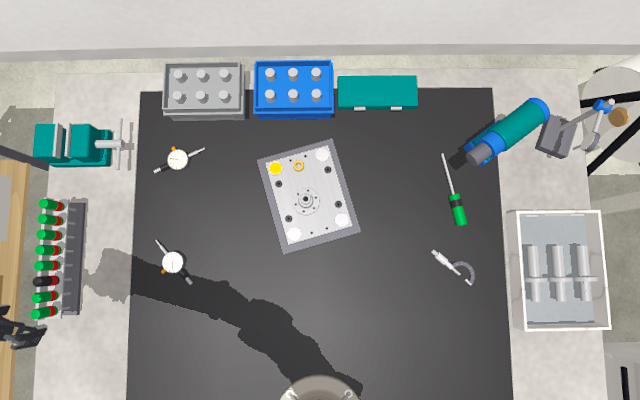

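View pics/side0.png

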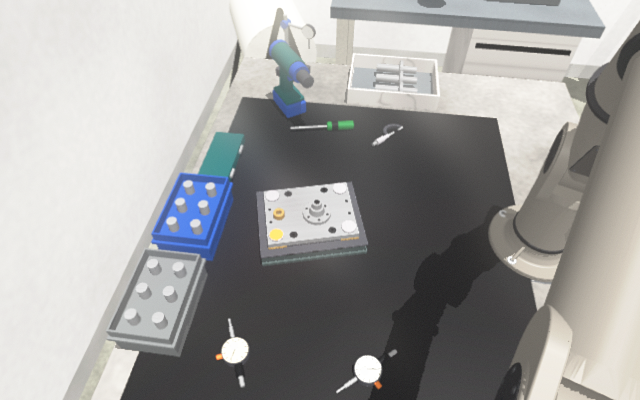

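The top view shows the yellow boss near (275,168) and white bosses near (322,154), (341,219) and (293,234), which is the clockwise order. The ring sits between the first two and the hub in the middle. Next I measure the bosses in both views.

```bash
cat > h.py <<'E'
import numpy as np,cv2
from bench import r,eyes
def cast(n,px,z):
    i=eyes.camera_info(n);K=i["mtx"];E=i["extrinsics"];p=np.atleast_2d(px).astype(float)
    d=cv2.undistortPoints(p[:,None],K,np.array([i["k1"],0,0,0.]))[:,0]
    w=np.c_[d,np.ones(len(d))]@E[:3,:3].T;o=E[:3,3]
    return o+w*((z-o[2])/w[:,2])[:,None]
def blob(im,s,w=13,yellow=False):
    x,y=s;c=im[y-w:y+w+1,x-w:x+w+1].astype(int)
    m=(c[...,0]-c[...,2]>90) if yellow else (c.min(2)>=225)
    n,l,st,ce=cv2.connectedComponentsWithStats(m.astype('uint8'))
    k=1+st[1:,4].argmax();return ce[k]+[x-w,y-w],st[k]
E
python3 - <<'E'
from h import *
for n,S in(("top",[(275,168),(322,154),(341,219),(293,234)]),("side",[(276,235),(272,196),(340,188),(348,227)])):
    im=cv2.imread(f"pics/{n}0.png")[:,:,::-1]
    P=[]
    for k,s in enumerate(S):
        b,st=blob(im,s,yellow=k==0);p=cast(n,b,.066)[0];P.append(p);print(n,b.round(1),st,p.round(4))
    P=np.array(P);print([np.linalg.norm(P[i]-P[(i+1)%4]).round(4) for i in range(4)],P.mean(0), np.degrees(np.arctan2(*(P[0]+P[1]-P[2]-P[3])[1::-1])))
im=cv2.imread("pics/top0.png")[130:265,245:370];cv2.imwrite("pics/c.png",cv2.resize(im,None,fx=4.4,fy=4.4,interpolation=2))
E
```

```text
top [274.7 167.7] [  7   7  12  13 111] [0.6469 0.1087 0.066 ]
top [321.9 153.9] [  6   6  15  15 156] [ 0.6822 -0.0134  0.066 ]
top [342.4 219.3] [  7   0  17  22 188] [ 0.5117 -0.0633  0.066 ]
top [295.3 230.4] [  3   0  24  23 423] [0.4846 0.0561 0.066 ]
[np.float64(0.127), np.float64(0.1776), np.float64(0.1224), np.float64(0.1706)] [0.58134968 0.02202828 0.066     ] 17.11988012749367
side [275.7 234. ] [  7   7  13  11 106] [0.6474 0.1092 0.066 ]
side [271.8 194.8] [  6   8  14   9 107] [ 0.6816 -0.0116  0.066 ]
side [338.7 187.4] [  0   8  22  11 144] [ 0.5139 -0.0598  0.066 ]
side [345.2 223.7] [  0   0  24  22 370] [0.486 0.057 0.066]
[np.float64(0.1256), np.float64(0.1744), np.float64(0.1201), np.float64(0.1697)] [0.58223312 0.02372164 0.066     ] 16.951456777331217
```

View pics/c.png

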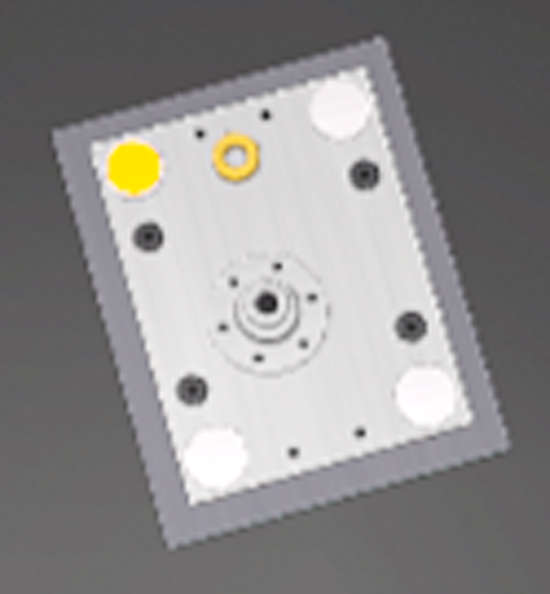

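Both views agree within 3 mm: c1≈(0.647,0.109), c2≈(0.682,-0.0125), c3≈(0.513,-0.061), c4≈(0.478,0.060), and the 126/176 mm spacings match. The crop shows the fingers are clear of the ring and hub. I'll shut the jaws and go above c1.

>>> step_arm:
  rows:
    - [0.02,-0.028,0,0,0,0]
    - [0.06,-0.084,0,0,0,0]
    - [0.1,-0.14,0,0,0,0]
    - [0.14,-0.196,0,0,0,0]
    - [0.18,-0.252,0,0,0,0]
  jaw: 1
  squeeze: 20

```text
clock: 0.52
tcp_pos: [0.4009, 0.4554, 0.2174]
orientation: [-0.697, -3.063, 0.001]
contact_force: [1.5, -0.2, 0.5]
grip_width: 0.0256
gripper_force: 0.0
```

>>> step_arm:
  rows:
    - [0.04,-0.056,-0.005,0,0,0]
    - [0.08,-0.112,-0.015,0,0,0]
    - [0.12,-0.168,-0.025,0,0,0]
    - [0.16,-0.224,-0.035,0,0,0]
    - [0.2,-0.28,-0.045,0,0,0]

```text
clock: 0.93
tcp_pos: [0.5207, 0.2875, 0.1904]
orientation: [-0.697, -3.063, 0.0]
contact_force: [2.0, 0.3, -0.6]
grip_width: -0.0002
gripper_force: 0.0
```

>>> step_arm:
  rows:
    - [0.04,-0.056,-0.015,0,0,0]
    - [0.08,-0.112,-0.03,0,0,0]
    - [0.12,-0.168,-0.045,0,0,0]
    - [0.16,-0.224,-0.06,0,0,0]
    - [0.195,-0.275,-0.08,0,0,0]

```text
clock: 1.35
tcp_pos: [0.6384, 0.1225, 0.1427]
orientation: [0.698, 3.062, 0.0]
contact_force: [0.5, 1.1, 0.4]
grip_width: 0.0003
gripper_force: 0.0
```

>>> step_arm:
  rows:
    - [0.01,-0.015,-0.01,0,0,0]
    - [0.015,-0.023,-0.02,0,0,0]
    - [0.015,-0.023,-0.02,0,0,0]
    - [0.015,-0.023,-0.02,0,0,0]

```text
clock: 1.68
tcp_pos: [0.6451, 0.1124, 0.1303]
orientation: [-0.695, -3.062, -0.001]
contact_force: [-0.5, 0.9, 0.0]
grip_width: 0.0002
gripper_force: 0.0
```

Run:
```python
from h import *
a=eyes.grab_frame("top");b=eyes.grab_frame("side")
c=np.vstack([cv2.resize(q,None,fx=4,fy=4,interpolation=2) for q in(a[135:205,235:375],b[165:245,235:375])])
cv2.imwrite("pics/c1.png",c[:,:,::-1]);o=r.get_obs();print(o['tcp_pos'],o['contact_force'],o['joints'])
```

```text
[0.64544559 0.11344495 0.13122948] [0.47762075 0.49729327 0.07619339] [-0.39147393  0.53391119  0.17157561  1.69219906 -0.11080331  0.92461773
  0.94978826]
```

View pics/c1.png

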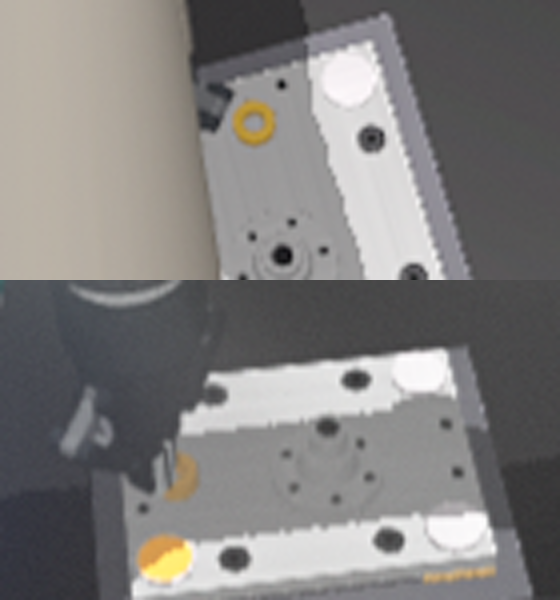

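The fingertips are poised above the yellow boss, at side-view pixel (272,217) against the boss at (276,234). I descend.

>>> step_arm:
  rows:
    - [0.002,-0.004,-0.02,0,0,0]
    - [0.003,-0.007,-0.04,0,0,0]
    - [0.003,-0.007,-0.055,0,0,0]
    - [0.003,-0.007,-0.065,0,0,0]
    - [0.003,-0.007,-0.07,0,0,0]

```text
clock: 2.2
tcp_pos: [0.6468, 0.1064, 0.0869]
orientation: [-0.697, -3.061, 0.002]
contact_force: [0.1, -0.1, 0.6]
grip_width: 0.0002
gripper_force: 0.0
```

>>> step_arm:
  rows:
    - [0,0,-0.002,0,0,0]
    - [0,0,-0.004,0,0,0]
    - [0,0,-0.006,0,0,0]
    - [0,0,-0.008,0,0,0]

```text
clock: 2.53
tcp_pos: [0.6483, 0.1065, 0.0844]
orientation: [0.697, 3.062, 0.001]
contact_force: [0.5, -0.3, 1.3]
grip_width: -0.0004
gripper_force: 0.0
```

Run:
```python
from h import *
b=eyes.grab_frame("side")
cv2.imwrite("pics/c2.png",cv2.resize(b[170:265,235:375],None,fx=5,fy=5,interpolation=2)[:,:,::-1]);o=r.get_obs();print(o['tcp_pos'],o['contact_force'])
```

```text
[0.64808999 0.10650046 0.08412378] [0.41849853 0.05251869 0.2989989 ]
```

View pics/c2.png

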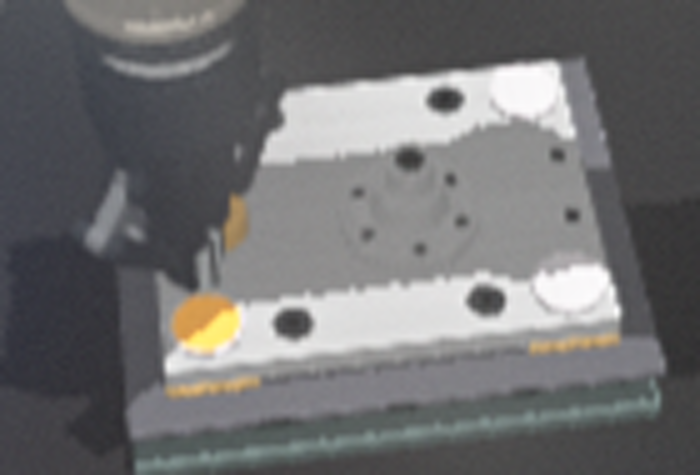

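Run:
```python
from h import *
def proj(n,p):
    i=eyes.camera_info(n);T=np.linalg.inv(i["extrinsics"]);q=(T[:3,:3]@np.array(p).T).T+T[:3,3]
    return cv2.projectPoints(q,np.zeros(3),np.zeros(3),i["mtx"],np.array([i["k1"],0,0,0.]))[0][:,0]
o=r.get_obs();t=o['tcp_pos'];R=cv2.Rodrigues(o['orientation'])[0];print(R.round(3))
c=t+R[:,2]*.014
print(c, ((proj("side",[c,t,[.647,.1088,.066]])-[235,170])*5).round())
print(((proj("side",[c+R@[a,b,0] for a in(.011,-.011) for b in(.0145,-.0145)])-[235,170])*5).round())
```

```text
[[-0.901  0.433  0.   ]
 [ 0.433  0.901  0.   ]
 [-0.     0.    -1.   ]]
[0.64809587 0.10650287 0.07012378] [[202. 310.]
 [200. 292.]
 [204. 319.]]
[[203. 341.]
 [239. 300.]
 [165. 321.]
 [202. 280.]]
```

Run:
```python
from h import *
b=eyes.grab_frame("side")
g=cv2.resize(b[195:245,250:310],None,fx=12,fy=12,interpolation=2)
g=(255*(g/255.)**.45).astype('uint8')
cv2.imwrite("pics/c3.png",g[:,:,::-1]);print(r.get_obs()['clock'])
```

```text
2.6333
```

View pics/c3.png

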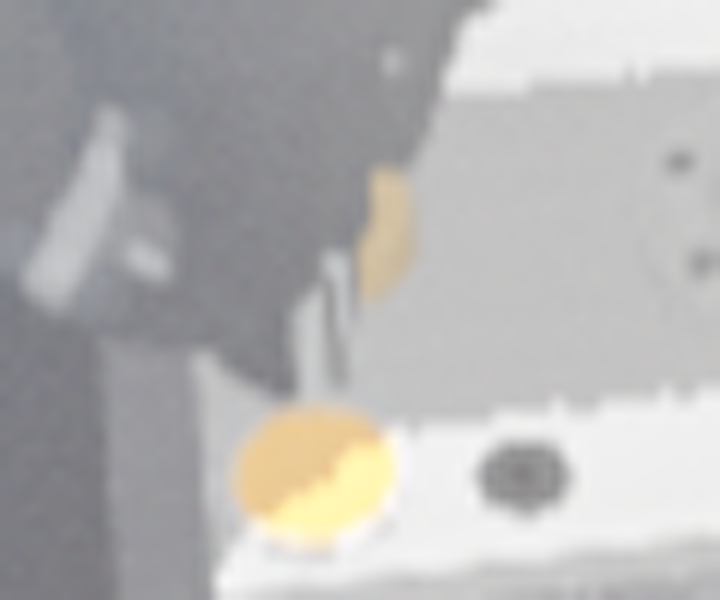

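The picture shows the whole yellow disc unobstructed, with the finger ends about 6 px above its centre. So the tips are higher or farther back than I computed. I'll find the contact height with very gentle descents.

>>> step_arm:
  rows:
    - [0,0,-0.0015,0,0,0]
    - [0,0,-0.003,0,0,0]
    - [0,0,-0.0045,0,0,0]

```text
clock: 2.88
tcp_pos: [0.648, 0.1065, 0.0814]
orientation: [0.697, 3.063, 0.0]
contact_force: [-0.2, -0.2, -0.2]
grip_width: -0.0001
gripper_force: 0.0
```

>>> step_arm:
  rows:
    - [0,0,-0.001,0,0,0]
    - [0,0,-0.002,0,0,0]
    - [0,0,-0.002,0,0,0]

```text
clock: 3.13
tcp_pos: [0.6478, 0.1064, 0.08]
orientation: [-0.698, -3.063, 0.0]
contact_force: [-0.3, 0.4, -0.2]
grip_width: 0.0002
gripper_force: 0.0
```

>>> step_arm:
  rows:
    - [0,0,-0.001,0,0,0]
    - [0,0,-0.002,0,0,0]
    - [0,0,-0.002,0,0,0]

```text
clock: 3.38
tcp_pos: [0.6479, 0.1064, 0.0788]
orientation: [-0.697, -3.063, 0.0]
contact_force: [-0.0, -0.3, 0.1]
grip_width: 0.0003
gripper_force: 0.0
```

No contact at the nominal height. I'll raise 6 mm and turn the tool about its axis to see whether the offset is sideways.

>>> step_arm:
  rows:
    - [0,0,0.01,0,0,0]
    - [0,0,0.01,0,0,-0.035]
    - [0,0,0.01,0,0,-0.07]
    - [0,0,0.01,0,0,-0.105]
    - [0,0,0.01,0,0,-0.14]

```text
clock: 3.8
tcp_pos: [0.6482, 0.1065, 0.0856]
orientation: [1.357, 2.833, 0.001]
contact_force: [0.1, 1.0, 0.1]
grip_width: -0.0002
gripper_force: 0.0
```

>>> step_arm:
  rows:
    - [0,0,0,0,0,-0.035]
    - [0,0,0,0,0,-0.07]
    - [0,0,0,0,0,-0.105]
    - [0,0,0,0,0,-0.14]
    - [0,0,0,0,0,-0.175]

```text
clock: 4.22
tcp_pos: [0.6481, 0.1067, 0.0855]
orientation: [2.075, 2.359, 0.001]
contact_force: [0.2, 0.3, -0.3]
grip_width: 0.0002
gripper_force: 0.0
```

Run:
```python
from h import *
b=eyes.grab_frame("side")
g=cv2.resize(b[195:245,245:305],None,fx=12,fy=12,interpolation=2)
g=(255*(g/255.)**.45).astype('uint8')
cv2.imwrite("pics/c4.png",g[:,:,::-1]);o=r.get_obs();print(o['tcp_pos'],cv2.Rodrigues(o['orientation'])[0].round(2),r.tips_ahead,o['joints'])
```

```text
[0.64807033 0.10691795 0.08540174] [[-0.12  0.99  0.  ]
 [ 0.99  0.12  0.  ]
 [ 0.    0.   -1.  ]] 0.014 [-0.55286273  0.62128297  0.4192837   1.73059274 -0.31933267  0.85721566
  0.13005384]
```

View pics/c4.png

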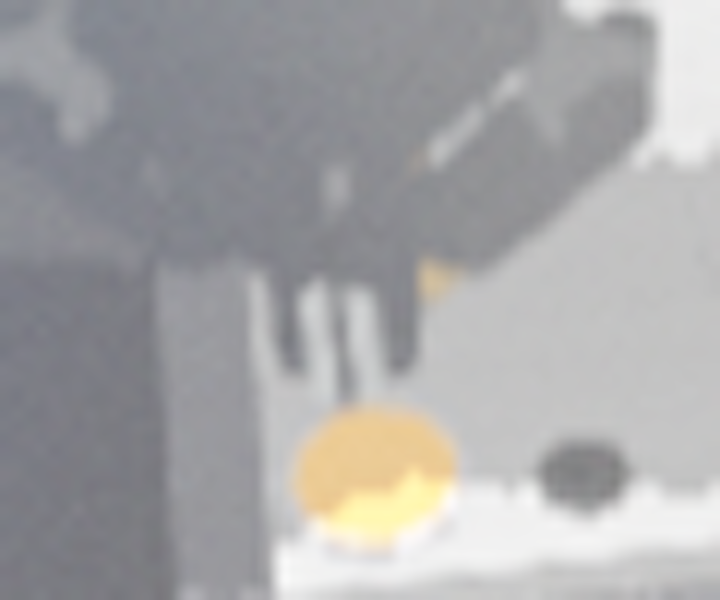

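After a 60° turn the finger ends are still at about (274,228), so the offset is not sideways: the tips simply end higher than stated. I carry on down slowly, watching the force.

>>> step_arm:
  rows:
    - [-0.001,0.002,-0.004,0,0,0]
    - [-0.002,0.003,-0.008,0,0,0]
    - [-0.002,0.003,-0.01,0,0,0]
    - [-0.002,0.003,-0.011,0,0,0]

```text
clock: 4.6
tcp_pos: [0.6464, 0.1084, 0.078]
orientation: [-2.066, -2.366, 0.0]
contact_force: [-0.1, 0.6, 0.2]
grip_width: -0.0001
gripper_force: 0.0
```

>>> step_arm:
  rows:
    - [0,0,-0.001,0,0,0]
    - [0,0,-0.002,0,0,0]
    - [0,0,-0.003,0,0,0]
    - [0,0,-0.003,0,0,0]

```text
clock: 4.93
tcp_pos: [0.6467, 0.1081, 0.0765]
orientation: [-2.068, -2.365, 0.0]
contact_force: [0.1, -0.4, 0.3]
grip_width: -0.0
gripper_force: 0.0
```

>>> step_arm:
  rows:
    - [0,0,-0.001,0,0,0]
    - [0,0,-0.002,0,0,0]
    - [0,0,-0.003,0,0,0]
    - [0,0,-0.003,0,0,0]

```text
clock: 5.27
tcp_pos: [0.6466, 0.1083, 0.0746]
orientation: [-2.068, -2.365, 0.0]
contact_force: [-0.5, -0.0, 0.5]
grip_width: -0.0003
gripper_force: 0.0
```

>>> step_arm:
  rows:
    - [0,0,-0.0015,0,0,0]
    - [0,0,-0.003,0,0,0]
    - [0,0,-0.0045,0,0,0]
    - [0,0,-0.006,0,0,0]

```text
clock: 5.6
tcp_pos: [0.6467, 0.1082, 0.071]
orientation: [-2.068, -2.365, 0.0]
contact_force: [0.0, 0.5, 1.4]
grip_width: -0.0001
gripper_force: 0.0
```

>>> step_arm:
  rows:
    - [0,0,-0.0015,0,0,0]
    - [0,0,-0.003,0,0,0]
    - [0,0,-0.0045,0,0,0]

```text
clock: 5.85
tcp_pos: [0.6467, 0.1082, 0.0683]
orientation: [-2.068, -2.364, 0.0]
contact_force: [0.0, 0.5, -0.1]
grip_width: 0.0003
gripper_force: 0.0
```

Run:
```python
from h import *
b=eyes.grab_frame("side")
g=cv2.resize(b[195:245,245:305],None,fx=12,fy=12,interpolation=2)
g=(255*(g/255.)**.45).astype('uint8')
cv2.imwrite("pics/c5.png",g[:,:,::-1]);o=r.get_obs();print(o['tcp_pos'],o['contact_force'])
```

```text
[0.64658217 0.10827675 0.06813703] [ 0.14955953 -0.70745705  0.01126842]
```

View pics/c5.png

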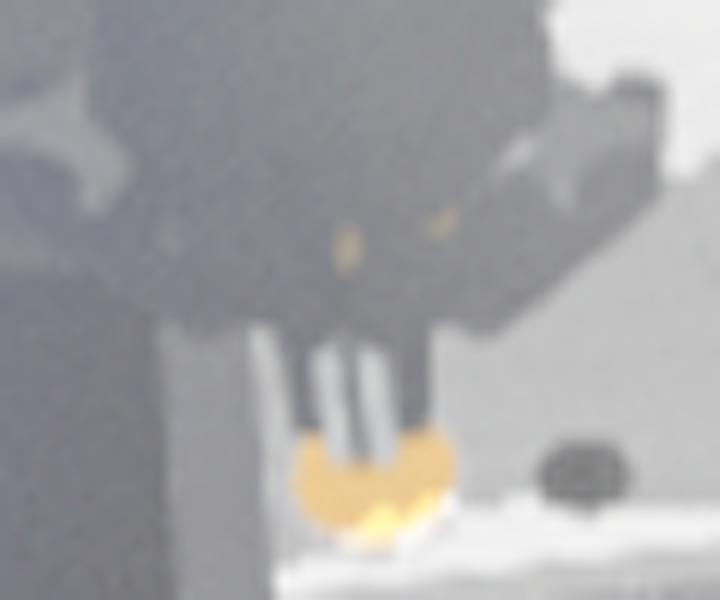

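The fingertips now cover the boss's upper half, with the pad ends at (274.6,233.5), slightly left of its centre column at 276.2. I shift 2.5 mm in −x and keep going down.

>>> step_arm:
  rows:
    - [-0.002,0,-0.0015,0,0,0]
    - [-0.004,0,-0.003,0,0,0]
    - [-0.004,0,-0.0045,0,0,0]
    - [-0.004,0,-0.005,0,0,0]

```text
clock: 6.23
tcp_pos: [0.6441, 0.1083, 0.0653]
orientation: [-2.068, -2.364, 0.0]
contact_force: [0.1, -0.7, -0.2]
grip_width: 0.0001
gripper_force: 0.0
```

>>> step_arm:
  rows:
    - [0,0,-0.001,0,0,0]
    - [0,0,-0.002,0,0,0]
    - [0,0,-0.003,0,0,0]
    - [0,0,-0.003,0,0,0]

```text
clock: 6.57
tcp_pos: [0.6443, 0.1082, 0.0635]
orientation: [-2.068, -2.364, 0.0]
contact_force: [-0.2, -1.3, 0.4]
grip_width: 0.0
gripper_force: 0.0
```

>>> step_arm:
  rows:
    - [0,0,-0.001,0,0,0]
    - [0,0,-0.002,0,0,0]
    - [0,0,-0.003,0,0,0]
    - [0,0,-0.003,0,0,0]

```text
clock: 6.9
tcp_pos: [0.6442, 0.1083, 0.0617]
orientation: [-2.068, -2.365, 0.0]
contact_force: [-0.0, -0.5, 0.1]
grip_width: -0.0004
gripper_force: 0.0
```

>>> step_arm:
  rows:
    - [0,0,-0.001,0,0,0]
    - [0,0,-0.002,0,0,0]
    - [0,0,-0.003,0,0,0]
    - [0,0,-0.003,0,0,0]

```text
clock: 7.23
tcp_pos: [0.6442, 0.1082, 0.0599]
orientation: [-2.068, -2.364, 0.0]
contact_force: [-0.1, -0.4, 0.3]
grip_width: -0.0003
gripper_force: 0.0
```

>>> step_arm:
  rows:
    - [0,0,-0.001,0,0,0]
    - [0,0,-0.002,0,0,0]
    - [0,0,-0.003,0,0,0]
    - [0,0,-0.003,0,0,0]

```text
clock: 7.57
tcp_pos: [0.6442, 0.1082, 0.0581]
orientation: [-2.068, -2.364, 0.0]
contact_force: [-0.8, 0.1, 0.4]
grip_width: -0.0004
gripper_force: 0.0
```

>>> step_arm:
  rows:
    - [0,0,-0.001,0,0,0]
    - [0,0,-0.002,0,0,0]
    - [0,0,-0.002,0,0,0]

```text
clock: 7.82
tcp_pos: [0.6442, 0.1082, 0.0569]
orientation: [-2.068, -2.364, 0.0]
contact_force: [-0.4, -0.0, -1.5]
grip_width: -0.0001
gripper_force: 0.0
```

>>> step_arm:
  rows:
    - [0,0,-0.001,0,0,0]
    - [0,0,-0.002,0,0,0]
    - [0,0,-0.002,0,0,0]

```text
clock: 8.07
tcp_pos: [0.6442, 0.1082, 0.0557]
orientation: [-2.068, -2.364, 0.0]
contact_force: [-0.2, 0.4, 0.3]
grip_width: -0.0001
gripper_force: 0.0
```

>>> step_arm:
  rows:
    - [0,0,-0.001,0,0,0]
    - [0,0,-0.002,0,0,0]
    - [0,0,-0.002,0,0,0]

```text
clock: 8.32
tcp_pos: [0.6442, 0.1082, 0.0545]
orientation: [-2.068, -2.364, 0.0]
contact_force: [0.4, 0.4, -0.2]
grip_width: 0.0001
gripper_force: 0.0
```

>>> step_arm:
  rows:
    - [0,0,-0.001,0,0,0]
    - [0,0,-0.002,0,0,0]
    - [0,0,-0.002,0,0,0]

```text
clock: 8.57
tcp_pos: [0.6443, 0.1083, 0.0533]
orientation: [-2.068, -2.365, 0.0]
contact_force: [-1.0, -0.2, -0.0]
grip_width: -0.0001
gripper_force: 0.0
```

Run:
```python
from h import *
b=eyes.grab_frame("side")
c=b[224:246,264:290].astype(int)
m=c[...,0]-c[...,2]>50
for row in m: print(''.join('#' if v else '.' for v in row))
o=r.get_obs();print(o['tcp_pos'],o['contact_force'])
```

```text
..........................
..........................
..........................
..........................
..........................
..........................
..........................
..........................
..........................
......#...........#.......
.....###..........#.......
.....####.......###.......
......####......##........
......#####.######........
.......#########..........
.........######...........
............##............
..........................
..........................
..........................
..........................
..........................
[0.64426286 0.1082291  0.05335375] [ 1.26378474 -0.03653208 -0.67009625]
```

The tips' lower edge is now at row 237 of about 238 expected at touch, centred on the boss, so contact is close.

>>> step_arm:
  rows:
    - [0,0,-0.001,0,0,0]
    - [0,0,-0.002,0,0,0]
    - [0,0,-0.002,0,0,0]

```text
clock: 8.87
tcp_pos: [0.6444, 0.1082, 0.0524]
orientation: [2.068, 2.364, 0.0]
contact_force: [-0.6, 0.0, 0.4]
grip_width: 0.0003
gripper_force: 0.4
```

>>> step_arm:
  rows:
    - [0,0,-0.001,0,0,0]
    - [0,0,-0.002,0,0,0]
    - [0,0,-0.002,0,0,0]

```text
clock: 9.12
tcp_pos: [0.6445, 0.1084, 0.0514]
orientation: [-2.068, -2.365, -0.001]
contact_force: [-2.1, 0.1, 5.3]
grip_width: 0.0001
gripper_force: 2.7
```

>>> step_arm:
  rows:
    - [0,0,-0.001,0,0,0]
    - [0,0,-0.002,0,0,0]
    - [0,0,-0.002,0,0,0]

```text
clock: 9.37
tcp_pos: [0.6446, 0.1086, 0.0505]
orientation: [-2.068, -2.365, -0.001]
contact_force: [-3.0, -0.1, 7.0]
grip_width: -0.0001
gripper_force: 3.8
```

>>> step_arm:
  rows:
    - [0,0,-0.001,0,0,0]
    - [0,0,-0.002,0,0,0]
    - [0,0,-0.002,0,0,0]

```text
clock: 9.62
tcp_pos: [0.6446, 0.1088, 0.0496]
orientation: [-2.068, -2.365, -0.002]
contact_force: [-3.1, 1.4, 8.8]
grip_width: -0.0002
gripper_force: 4.8
```

>>> step_arm:
  rows:
    - [0,0,-0.001,0,0,0]
    - [0,0,-0.002,0,0,0]
    - [0,0,-0.002,0,0,0]

```text
clock: 9.87
tcp_pos: [0.6447, 0.1089, 0.0491]
orientation: [-2.068, -2.364, -0.002]
contact_force: [-4.5, 1.2, 14.8]
grip_width: 0.0002
gripper_force: 6.9
```

Corner 1 gives clearly: about 2 N/mm from about 5 N, stiffening at about 11 N after some 3 mm. I still have to test the others in order. I lift off and go to corner 2 above the ring's height.

>>> step_arm:
  rows:
    - [0,0,0.002,0,0,0]
    - [0,0,0.005,0,0,0]
    - [0,0,0.012,0,0,0]
    - [0,0,0.03,0,0,0]
    - [0,0,0.045,0,0,0]

```text
clock: 10.28
tcp_pos: [0.6442, 0.1081, 0.075]
orientation: [-2.069, -2.364, 0.001]
contact_force: [0.3, -0.5, 0.4]
grip_width: 0.0
gripper_force: 0.0
```

>>> step_arm:
  rows:
    - [0.008,-0.028,0,0,0,0]
    - [0.023,-0.08,0,0,0,0]
    - [0.04,-0.138,0,0,0,0]
    - [0.053,-0.184,0,0,0,0]
    - [0.0585,-0.202,0,0,0,0]

```text
clock: 10.7
tcp_pos: [0.6804, -0.0198, 0.0758]
orientation: [2.073, 2.355, -0.002]
contact_force: [-0.8, -1.3, -0.2]
grip_width: 0.0001
gripper_force: 0.0
```

>>> step_arm:
  rows:
    - [0,0,-0.012,0,0,0]
    - [0,0,-0.024,0,0,0]
    - [0,0,-0.029,0,0,0]
    - [0,0,-0.029,0,0,0]

```text
clock: 11.03
tcp_pos: [0.6781, -0.0099, 0.0553]
orientation: [-2.063, -2.365, 0.001]
contact_force: [-0.2, 0.7, 0.1]
grip_width: 0.0
gripper_force: 0.0
```

Run:
```python
from h import *
b=eyes.grab_frame("side")
g=cv2.resize(b[160:240,240:360],None,fx=6,fy=6,interpolation=2)
g=(255*(g/255.)**.45).astype('uint8')
cv2.imwrite("pics/c6.png",g[:,:,::-1]);o=r.get_obs();print(o['tcp_pos'],o['contact_force'])
```

```text
[ 0.67857356 -0.01019864  0.05599367] [ 0.02978129 -0.81206996  0.68489425]
```

View pics/c6.png

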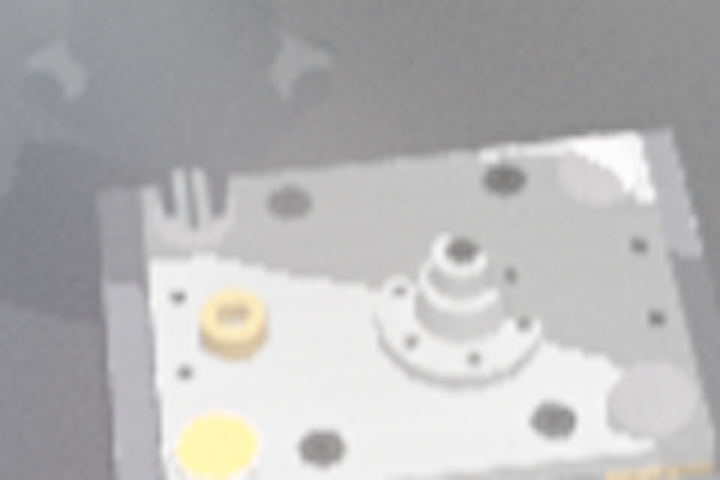

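The fingertips are at (272,197), centred on the unmarked corner 2 boss, with the ring and hub undisturbed. I press it.

>>> step_arm:
  rows:
    - [0,0,-0.001,0,0,0]
    - [0,0,-0.002,0,0,0]
    - [0,0,-0.003,0,0,0]

```text
clock: 11.33
tcp_pos: [0.6796, -0.0123, 0.0555]
orientation: [2.067, 2.365, 0.001]
contact_force: [0.6, -0.2, -1.0]
grip_width: -0.0001
gripper_force: 0.0
```

>>> step_arm:
  rows:
    - [0,0,-0.001,0,0,0]
    - [0,0,-0.002,0,0,0]
    - [0,0,-0.002,0,0,0]

```text
clock: 11.58
tcp_pos: [0.6794, -0.0129, 0.054]
orientation: [-2.068, -2.365, -0.0]
contact_force: [0.3, 0.1, 1.3]
grip_width: -0.0001
gripper_force: 0.0
```

>>> step_arm:
  rows:
    - [0,0,-0.001,0,0,0]
    - [0,0,-0.002,0,0,0]
    - [0,0,-0.002,0,0,0]

```text
clock: 11.83
tcp_pos: [0.6794, -0.013, 0.0527]
orientation: [-2.068, -2.364, 0.0]
contact_force: [-0.3, 0.5, -0.5]
grip_width: -0.0001
gripper_force: 0.0
```

>>> step_arm:
  rows:
    - [0,0,-0.001,0,0,0]
    - [0,0,-0.002,0,0,0]
    - [0,0,-0.002,0,0,0]

```text
clock: 12.08
tcp_pos: [0.6795, -0.0129, 0.0524]
orientation: [-2.068, -2.364, -0.001]
contact_force: [-2.1, 0.6, 5.9]
grip_width: -0.0
gripper_force: 3.1
```

>>> step_arm:
  rows:
    - [0,0,-0.001,0,0,0]
    - [0,0,-0.001,0,0,0]

```text
clock: 12.25
tcp_pos: [0.6795, -0.013, 0.0524]
orientation: [-2.068, -2.364, -0.001]
contact_force: [-4.0, 0.8, 9.6]
grip_width: -0.0001
gripper_force: 5.0
```

>>> step_arm:
  rows:
    - [0,0,-0.001,0,0,0]
    - [0,0,-0.001,0,0,0]

```text
clock: 12.42
tcp_pos: [0.6795, -0.013, 0.0523]
orientation: [-2.068, -2.364, -0.001]
contact_force: [-5.9, 1.6, 13.8]
grip_width: -0.0
gripper_force: 6.9
```

Corner 2 is sound: no give at 14 N. Next is corner 3.

>>> step_arm:
  rows:
    - [0,0,0.002,0,0,0]
    - [0,0,0.005,0,0,0]
    - [0,0,0.012,0,0,0]
    - [0,0,0.03,0,0,0]
    - [0,0,0.045,0,0,0]

```text
clock: 12.83
tcp_pos: [0.6794, -0.013, 0.0782]
orientation: [-2.068, -2.364, 0.0]
contact_force: [-0.1, 0.5, 0.2]
grip_width: -0.0001
gripper_force: 0.0
```

>>> step_arm:
  rows:
    - [-0.035,-0.01,0,0,0,0]
    - [-0.095,-0.0275,0,0,0,0]
    - [-0.16,-0.046,0,0,0,0]
    - [-0.225,-0.065,0,0,0,0]
    - [-0.265,-0.0765,0,0,0,0]

```text
clock: 13.25
tcp_pos: [0.5165, -0.0603, 0.0779]
orientation: [-2.07, -2.361, 0.002]
contact_force: [-0.5, -0.6, -0.6]
grip_width: -0.0001
gripper_force: 0.0
```

>>> step_arm:
  rows:
    - [-0.012,-0.0035,0,0,0,0]
    - [-0.017,-0.005,-0.012,0,0,0]
    - [-0.017,-0.005,-0.024,0,0,0]
    - [-0.017,-0.005,-0.032,0,0,0]
    - [-0.017,-0.005,-0.034,0,0,0]

```text
clock: 13.67
tcp_pos: [0.5112, -0.0612, 0.056]
orientation: [-2.067, -2.366, 0.001]
contact_force: [-0.3, -0.8, -0.3]
grip_width: 0.0002
gripper_force: 0.0
```

>>> step_arm:
  rows:
    - [0,0,-0.001,0,0,0]
    - [0,0,-0.002,0,0,0]
    - [0,0,-0.003,0,0,0]

```text
clock: 13.92
tcp_pos: [0.5108, -0.0618, 0.0551]
orientation: [2.068, 2.365, -0.0]
contact_force: [-0.6, -0.4, 0.4]
grip_width: 0.0
gripper_force: 0.0
```

Run:
```python
from h import *
b=eyes.grab_frame("side")
g=cv2.resize(b[170:240,255:375],None,fx=6,fy=6,interpolation=2)
g=(255*(g/255.)**.45).astype('uint8')
cv2.imwrite("pics/c7.png",g[:,:,::-1]);o=r.get_obs();print(o['tcp_pos'],o['contact_force'],o['joints'])
```

```text
[ 0.51057356 -0.0618142   0.05508094] [ 0.02982721 -0.24411026  0.28950055] [-0.32819812  0.47151071  0.40979894  2.09016037 -0.30888048  0.63695861
  0.42574657]
```

View pics/c7.png

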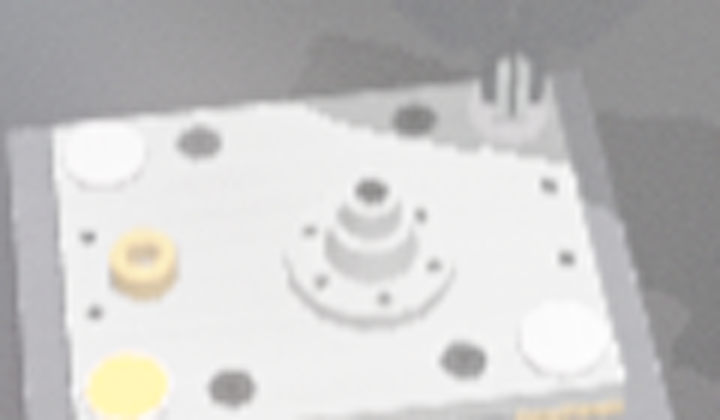

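The fingertips are centred over corner 3 at (340,188), and the ring, hub and plate look unmoved. I press it.

>>> step_arm:
  rows:
    - [0,0,-0.001,0,0,0]
    - [0,0,-0.002,0,0,0]
    - [0,0,-0.003,0,0,0]

```text
clock: 14.22
tcp_pos: [0.5103, -0.0618, 0.0535]
orientation: [2.068, 2.365, 0.0]
contact_force: [-0.1, -0.2, -0.5]
grip_width: 0.0001
gripper_force: 0.0
```

>>> step_arm:
  rows:
    - [0,0,-0.001,0,0,0]
    - [0,0,-0.002,0,0,0]
    - [0,0,-0.002,0,0,0]

```text
clock: 14.47
tcp_pos: [0.5103, -0.0618, 0.0526]
orientation: [-2.068, -2.364, -0.0]
contact_force: [-1.6, 0.2, 4.0]
grip_width: 0.0002
gripper_force: 2.1
```

>>> step_arm:
  rows:
    - [0,0,-0.001,0,0,0]
    - [0,0,-0.001,0,0,0]

```text
clock: 14.63
tcp_pos: [0.5103, -0.0618, 0.0525]
orientation: [-2.069, -2.364, -0.001]
contact_force: [-3.3, 1.0, 10.5]
grip_width: 0.0003
gripper_force: 5.5
```

>>> step_arm:
  rows:
    - [0,0,-0.0005,0,0,0]
    - [0,0,-0.0005,0,0,0]

```text
clock: 14.8
tcp_pos: [0.5104, -0.0619, 0.0524]
orientation: [-2.069, -2.364, -0.001]
contact_force: [-4.5, 0.4, 14.2]
grip_width: 0.0001
gripper_force: 7.1
```

>>> step_arm:
  rows:
    - [0,0,0.002,0,0,0]
    - [0,0,0.005,0,0,0]
    - [0,0,0.012,0,0,0]
    - [0,0,0.03,0,0,0]
    - [0,0,0.045,0,0,0]

```text
clock: 15.22
tcp_pos: [0.5102, -0.062, 0.0791]
orientation: [-2.069, -2.364, 0.001]
contact_force: [-0.7, -0.3, 0.1]
grip_width: -0.0002
gripper_force: 0.0
```

>>> step_arm:
  rows:
    - [-0.008,0.028,0,0,0,0]
    - [-0.023,0.08,0,0,0,0]
    - [-0.04,0.138,0,0,0,0]
    - [-0.053,0.184,0,0,0,0]
    - [-0.0585,0.202,0,0,0,0]

```text
clock: 15.63
tcp_pos: [0.4743, 0.0638, 0.0791]
orientation: [-2.062, -2.369, -0.002]
contact_force: [-0.4, 0.0, 0.7]
grip_width: 0.0002
gripper_force: 0.0
```

>>> step_arm:
  rows:
    - [0,0,0,0,0,0]
    - [0,0,-0.012,0,0,0]
    - [0,0,-0.024,0,0,0]
    - [0,0,-0.032,0,0,0]
    - [0,0,-0.035,0,0,0]

```text
clock: 16.05
tcp_pos: [0.4747, 0.0579, 0.0563]
orientation: [-2.071, -2.362, 0.003]
contact_force: [-0.1, 0.3, 0.3]
grip_width: -0.0001
gripper_force: 0.0
```

Corner 3 is sound: 14 N with no give. Now corner 4.

>>> step_arm:
  rows:
    - [0,0,-0.001,0,0,0]
    - [0,0,-0.002,0,0,0]
    - [0,0,-0.003,0,0,0]
    - [0,0,-0.003,0,0,0]

```text
clock: 16.38
tcp_pos: [0.4752, 0.0591, 0.0555]
orientation: [2.069, 2.364, 0.0]
contact_force: [-0.1, -1.0, -0.8]
grip_width: 0.0002
gripper_force: 0.0
```

>>> step_arm:
  rows:
    - [0,0,-0.001,0,0,0]
    - [0,0,-0.002,0,0,0]
    - [0,0,-0.002,0,0,0]

```text
clock: 16.63
tcp_pos: [0.4751, 0.0594, 0.0543]
orientation: [2.068, 2.365, 0.0]
contact_force: [-0.3, -0.1, -0.1]
grip_width: 0.0001
gripper_force: 0.0
```

>>> step_arm:
  rows:
    - [0,0,-0.001,0,0,0]
    - [0,0,-0.002,0,0,0]
    - [0,0,-0.002,0,0,0]

```text
clock: 16.88
tcp_pos: [0.4751, 0.0594, 0.0531]
orientation: [-2.068, -2.365, 0.0]
contact_force: [-0.1, -0.6, -0.3]
grip_width: -0.0001
gripper_force: 0.0
```

>>> step_arm:
  rows:
    - [0,0,-0.001,0,0,0]
    - [0,0,-0.002,0,0,0]
    - [0,0,-0.002,0,0,0]

```text
clock: 17.13
tcp_pos: [0.4752, 0.0594, 0.0523]
orientation: [-2.068, -2.364, -0.0]
contact_force: [-2.6, 0.2, 7.0]
grip_width: 0.0003
gripper_force: 3.5
```

>>> step_arm:
  rows:
    - [0,0,-0.001,0,0,0]
    - [0,0,-0.001,0,0,0]

```text
clock: 17.3
tcp_pos: [0.4752, 0.0594, 0.0522]
orientation: [-2.068, -2.364, -0.001]
contact_force: [-4.2, -0.2, 14.9]
grip_width: -0.0001
gripper_force: 7.3
```

>>> step_arm:
  rows:
    - [0,0,-0.001,0,0,0]
    - [0,0,-0.001,0,0,0]

```text
clock: 17.47
tcp_pos: [0.4752, 0.0594, 0.0521]
orientation: [-2.068, -2.363, -0.001]
contact_force: [-6.5, -0.8, 22.4]
grip_width: -0.0001
gripper_force: 11.1
```

Corner 4 is sound: 22 N with no give. Corner 1 is the one that rocks, so I go back along the edge.

>>> step_arm:
  rows:
    - [0,0,0.002,0,0,0]
    - [0,0,0.005,0,0,0]
    - [0,0,0.012,0,0,0]
    - [0,0,0.03,0,0,0]
    - [0,0,0.045,0,0,0]

```text
clock: 17.88
tcp_pos: [0.475, 0.0592, 0.0785]
orientation: [-2.069, -2.364, 0.001]
contact_force: [0.2, 0.7, 0.3]
grip_width: 0.0002
gripper_force: 0.0
```

>>> step_arm:
  rows:
    - [0.035,0.01,0,0,0,0]
    - [0.095,0.0275,0,0,0,0]
    - [0.16,0.046,0,0,0,0]
    - [0.225,0.065,0,0,0,0]
    - [0.265,0.0765,0,0,0,0]

```text
clock: 18.3
tcp_pos: [0.6382, 0.1072, 0.0792]
orientation: [2.065, 2.364, 0.005]
contact_force: [1.6, -0.6, 0.3]
grip_width: -0.0
gripper_force: 0.0
```

>>> step_arm:
  rows:
    - [0.012,0.0035,0,0,0,0]
    - [0.017,0.005,-0.012,0,0,0]
    - [0.017,0.005,-0.024,0,0,0]
    - [0.017,0.005,-0.032,0,0,0]
    - [0.017,0.005,-0.035,0,0,0]

```text
clock: 18.72
tcp_pos: [0.642, 0.1075, 0.0554]
orientation: [-2.068, -2.362, 0.004]
contact_force: [0.2, -0.7, -0.1]
grip_width: 0.0003
gripper_force: 0.0
```

>>> step_arm:
  rows:
    - [0,0,-0.001,0,0,0]
    - [0,0,-0.002,0,0,0]
    - [0,0,-0.003,0,0,0]

```text
clock: 18.97
tcp_pos: [0.6441, 0.1081, 0.0552]
orientation: [2.069, 2.364, 0.0]
contact_force: [-0.5, 0.3, -0.4]
grip_width: 0.0001
gripper_force: 0.0
```

Run:
```python
from h import *
b=eyes.grab_frame("side")
c=b[224:246,264:290].astype(int)
m=c[...,0]-c[...,2]>50
for row in m[4:18]: print(''.join('#' if v else '.' for v in row))
o=r.get_obs();print(o['tcp_pos'],o['contact_force'])
```

```text
..........................
..........................
..........................
..........................
..........................
......#...........#.......
.....###.........##.......
.....#####......###.......
......####.....###........
......############........
.......#########..........
.........######...........
............##............
..........................
[0.64420915 0.10818559 0.05515786] [ 0.27715524 -0.13348695  0.1104278 ]
```

>>> step_arm:
  rows:
    - [0,0,-0.001,0,0,0]
    - [0,0,-0.002,0,0,0]
    - [0,0,-0.003,0,0,0]
    - [0,0,-0.004,0,0,0]
    - [0,0,-0.005,0,0,0]

```text
clock: 19.43
tcp_pos: [0.6444, 0.1083, 0.0521]
orientation: [-2.068, -2.365, -0.0]
contact_force: [-0.8, 0.1, 5.0]
grip_width: -0.0
gripper_force: 2.0
```

>>> step_arm:
  rows:
    - [0,0,-0.001,0,0,0]
    - [0,0,-0.002,0,0,0]
    - [0,0,-0.003,0,0,0]
    - [0,0,-0.003,0,0,0]

```text
clock: 19.77
tcp_pos: [0.6445, 0.1085, 0.0507]
orientation: [-2.068, -2.365, -0.001]
contact_force: [-2.7, 0.0, 5.9]
grip_width: -0.0004
gripper_force: 3.5
```

>>> step_arm:
  rows:
    - [0,0,-0.001,0,0,0]
    - [0,0,-0.002,0,0,0]
    - [0,0,-0.002,0,0,0]

```text
clock: 20.02
tcp_pos: [0.6446, 0.1087, 0.0499]
orientation: [-2.068, -2.365, -0.002]
contact_force: [-3.7, 1.1, 9.2]
grip_width: -0.0002
gripper_force: 4.6
```

>>> step_arm:
  rows:
    - [0,0,-0.001,0,0,0]
    - [0,0,-0.002,0,0,0]
    - [0,0,-0.002,0,0,0]

```text
clock: 20.27
tcp_pos: [0.6447, 0.1089, 0.0492]
orientation: [-2.068, -2.364, -0.002]
contact_force: [-5.3, 1.0, 11.8]
grip_width: 0.0
gripper_force: 5.8
```

>>> step_arm:
  rows:
    - [0,0,-0.001,0,0,0]
    - [0,0,-0.001,0,0,0]

```text
clock: 20.43
tcp_pos: [0.6447, 0.1089, 0.049]
orientation: [-2.068, -2.364, -0.002]
contact_force: [-6.1, 0.8, 15.8]
grip_width: -0.0003
gripper_force: 7.8
```

>>> step_arm:
  rows:
    - [0,0,-0.0005,0,0,0]
    - [0,0,-0.0005,0,0,0]
    - [0,0,-0.0005,0,0,0]

```text
clock: 20.68
tcp_pos: [0.6447, 0.1089, 0.049]
orientation: [-2.068, -2.364, -0.003]
contact_force: [-5.8, 0.9, 17.4]
grip_width: -0.0
gripper_force: 8.8
```

Run:
```python
from h import *
b=eyes.grab_frame("side");a=cv2.imread("pics/side0.png")[:,:,::-1]
for s in((340,188),(272,196)):print(blob(a,s,11)[0],blob(b,s,11)[0])
o=r.get_obs();print(o['clock'],o['tcp_pos'],o['contact_force'])
if 14.5<o['contact_force'][2]<22: print(r.hand_in())
```

```text
[339.16666667 187.41304348] [338.97183099 187.00704225]Traceback (most recent call last):
  File "<stdin>", line 3, in <module>
  File "h.py", line 12, in blob
    k=1+st[1:,4].argmax();return ce[k]+[x-w,y-w],st[k]
        ~~~~~~~~~~~~~~~^^
ValueError: attempt to get argmax of an empty sequence
```

Corner 3 is unmoved in the picture. Corner 2 is only in the arm's shadow, so its mask came up empty. I'm handing in.

Run:
```python
from h import *
o=r.get_obs();print(o['clock'],o['tcp_pos'],o['contact_force'])
if 14.5<o['contact_force'][2]<22: print(r.hand_in())
```

```text
20.7333 [0.64472076 0.10887629 0.04901451] [-5.52999806  0.96176547 16.83537786]
the job is handed in; nothing more can be done
None
```

I pressed all four corners clockwise from the yellow one: corner 1 (yellow) is the one that rocks. I handed the job in at 20.7 s holding it on its stop, about 3.4 mm down at 17 N; corners 2 to 4 showed no give at 14 to 22 N.

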